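Swing the coolant arm aside, load the fixture, swing the nozzle back over the work

ROBOT

A 6-joint arm with a two-finger parallel gripper is mounted at the origin on the work surface. World frame = base frame: x ahead of the robot, y to its left, z up, the work surface at z = 0. Lengths are in mm, angles in rad, forces in N, time in s.
With the tool pointing down it reaches from about 350 to 950 mm from the base axis. Payload 17.4 kg.
Tool frame: the origin (TCP) lies between the finger pads; the fingertips stand 19 mm ahead of it and the grasp point (between the pads) is the TCP (env.tip_extent is the distance from the TCP to the fingertips, in mm); z points along the fingers, y is the line along which they close (so a half turn about z gives the same grasp; the last joint's range is limited). The gripper opens to 93 mm and grips with 3 to 60 N. Pads are 15 mm wide; open, the fingers measure 128 mm over their backs; the gripper's body (75 mm by 188 mm) begins 65 mm behind the grasp point.
Start: joints at [1.226, 0.116, 1.442, -0, 1.584, -0.038], TCP at [203.865, 643.484, 237.646] pointing down, gripper open.
Joint ranges: [-2.83, 2.83], [-0.83, 2.19], [0.07, 2.5], [-1.14, 4.28], [0.01, 3], [-2.97, 2.97]. Speed limits (rad/s): [1.89, 1.89, 2.22, 3.14, 3.14, 3.14].

INTERFACE

Orientations are given as a unit quaternion [x, y, z, w].
In Python, from station import env, cams, sign_off gives the robot as it stands.
- The arm moves only by the tool servo_tool, never from a script. Its arguments are lists of equal length, an entry for each row: "dr": the turn, a rotation vector about the tool's x, y, z in degrees, a list of three; "delta_pos": the shift along the tool's x, y, z in cm, a list of three; "gripper": the opening, from 0 (shut) to 1 (fully open). A call has 1 to 12 rows; each row shifts and turns the commanded pose from where the row before left it, along the tool's axes as they then stand; what a row does not reach is not made up. A row lasts 1/8 s, in which the tool goes at most 62.5 mm and 10.7 degrees, less where a joint would pass 70% of its speed; a pose out of reach is approached as far as the arm can. A call is refused whole if a number of a shift passes 6.25 or a number of a turn 10.7, either way. A call with a gripper value outside its range is refused whole. The fingers move at their own pace and stop on an object; the grip force is fixed at half the most. Time passes only in rows, so rows that do not move let the fingers close. It gives the time, the measured TCP pose, the force, the opening and the grip force at its end, in the units of the state.
- env.sense(): the state, without advancing time (a new reading comes with each control period).
- cams.grab_frame(name): name is "scene" or "top" or "wrist"; returns a dict with "frame" (400x640x3 uint8, blue, green, red), "mtx" (3x3 intrinsics, pixels), "cam_to_world" (4x4, takes a point from camera to world coordinates); the wrist camera has in their place "hand_eye" (4x4, takes a point from camera to tool coordinates, whose origin is the TCP and whose axes are the flange's). Camera axes: x right, y up, looking along -z (the intrinsics and any distortion apply to the point x, -y, -z); pixel columns grow to the right and rows downward; lengths in mm; the calibration is good to about 2 mm. The wrist camera is an equidistant fisheye: a pixel r from the principal point sees the ray r / f radians off the axis. A picture is of the moment at which its call begins: read the wrist's pose just before it. There is no depth.
- sign_off(): hands the job in; it is judged then, once.
The state is a dict: "t": time; "qpos": joint angles; "qvel": joint speeds; "effort": joint torques, N m; "position": TCP position; "tool_rot": TCP orientation; "contact_force": force on the tool from outside, world axes, zero at the start; "moment": the same for the moment, N m; "gripper_width": finger opening in mm; "grasp_force": force on a finger pad.
Only numpy, scipy, OpenCV 4.12 (cv2) and the standard library are available. Lean on these libraries where they do the work, as an engineer would, in place of code of your own. Each camera call takes 0.05 s, during which the arm holds its last target. There are 200 camera calls.

TASK

Take the coolant arm by its black knob and swing it well clear of the fixture, then load the pocket: first the dark spacer plate, then the aluminium housing on top of it with its brass boss up, both set down gently, square and fully down between the corner guides. Finally swing the arm back so that the orange nozzle stands directly over the brass boss, and let go. Leave the other things on the table where they are.

Things in the scene. Friction and masses are not known exactly. Their poses are not given: they have to be found in the camera images.
- pocket (a point): Centre of the pocket's floor, 20 mm above the table. Pocket 65 mm along this frame's x, 51 mm along its y, bounded by four dark corner angles 30 mm tall, with outward-sloping guides on top (up to 45 mm above the floor). Open between the angles: 45 mm wide gaps in the long (+y, -y) sides for the fingers. x points to the arm's column.
- swing_hinge (a point): Point on the vertical hinge axis of the coolant arm, on top of the steel column (blue collar, 48 mm across), 198 mm above the table. The column stands 150 mm from the pocket's centre.
- swing_knob (a point): Middle of the upright black round knob on the arm, 24 mm diameter, 36 mm tall (180 to 216 mm above the table), 110 mm from the hinge axis. The aluminium arm bar below it is 22 mm wide, its top 172 mm above the table.
- nozzle_tip (a point): Tip of the orange nozzle that points straight down from the arm's end, 115 mm above the table, 150 mm from the hinge axis. It is 27 mm above the boss of a loaded housing.
- swing_arm (a joint): Angle of the coolant arm (rad): 0 with the nozzle over the pocket's centre, growing as the nozzle swings to the pocket frame's +y side (clockwise from above). Stops at -0.4 and 1.45. Stiff hinge: stays where it is left; about 2 N at the knob.
- spacer: Spacer: dark steel plate 60 (x) x 46 (y) x 18 mm, 0.3 kg, with a black spot and two small brass spots on top. Lies flat on the table. Origin at the centre of its underside.
- housing: Housing: bright aluminium block 60 (x) x 46 (y) x 40 mm, 0.32 kg, with a brass boss 24 mm across and 10 mm high in the middle of its top. Stands upright on the table. Origin at the centre of its underside.
- collet: Bystander: brass collet standing upright, 38 mm across, 46 mm tall. Origin under its centre.
- spare_nozzle: Bystander: loose orange nozzle standing on its wide end, 36 mm across, 45 mm tall. Origin under its centre.
- spanner: Bystander: steel spanner lying flat. Origin near its middle.
- driver: Bystander: screwdriver lying flat. Origin near its middle.
- oil_bottle: Bystander: green closed bottle, 64 mm across, 140 mm tall. Origin under its centre.
- tool_holder: Bystander: steel tool holder standing upright, 50 mm across, 75 mm tall. Origin under its centre.
- fixture: The whole fixed fixture with its column: grey base plate 130 x 120 x 20 mm under the pocket with a 70 mm wide tongue to the column. Origin on the table below the pocket's centre, axes as the pocket's.

How it is judged (in metres and radians):
On the way, in this order (a step that is already met when the one before it is completed fails the run):
1. the arm is swung clear: nozzle at least 100 mm, seen from above, from the pocket's centre (horizontal distance between nozzle_tip and pocket above 0.1 m), for 0.2 s.
2. with the arm clear, the spacer lies flat and square on the pocket's floor, released (x of spacer in the frame of pocket between -0.004 and 0.004 m and y of spacer in the frame of pocket between -0.004 and 0.004 m and z of spacer in the frame of pocket between -0.003 and 0.003 m and angle between spacer's own z axis and vertical below 0.06 rad and angle between the x axis of spacer and the x axis of pocket, either way round below 0.12 rad and contact force between spacer and the fingers below 0.2 N and linear speed of spacer below 0.02 m/s and horizontal distance between nozzle_tip and pocket above 0.1 m), for 0.2 s.
3. with the arm clear, the housing stands flat and square on the spacer in the pocket, released (x of spacer in the frame of pocket between -0.004 and 0.004 m and y of spacer in the frame of pocket between -0.004 and 0.004 m and z of spacer in the frame of pocket between -0.003 and 0.003 m and angle between each of spacer, housing's own z axis and vertical below 0.06 rad and angle between the x axis of each of spacer, housing and the x axis of pocket, either way round below 0.12 rad and x of housing in the frame of pocket between -0.004 and 0.004 m and y of housing in the frame of pocket between -0.004 and 0.004 m and z of housing in the frame of pocket between 0.015 and 0.021 m and contact force between housing and the fingers below 0.2 N and linear speed of housing below 0.02 m/s and horizontal distance between nozzle_tip and pocket above 0.1 m), for 0.2 s.
At the end, for the whole second after the job is handed in: Spacer flat on the pocket's floor and housing flat on the spacer, boss up, each within 4 mm of the pocket's centre, 3 mm of its height and 0.12 rad of square, at rest; the nozzle tip is, seen from above, within 12 mm of the housing's centre (over the boss) and the arm is still (x of spacer in the frame of pocket between -0.004 and 0.004 m and y of spacer in the frame of pocket between -0.004 and 0.004 m and z of spacer in the frame of pocket between -0.003 and 0.003 m and angle between each of spacer, housing's own z axis and vertical below 0.06 rad and angle between the x axis of each of spacer, housing and the x axis of pocket, either way round below 0.12 rad and x of housing in the frame of pocket between -0.004 and 0.004 m and y of housing in the frame of pocket between -0.004 and 0.004 m and z of housing in the frame of pocket between 0.015 and 0.021 m and linear speed of each of spacer, housing below 0.02 m/s and horizontal distance between nozzle_tip and housing below 0.012 m and velocity of joint swing_arm between -0.03 and 0.03 rad/s); the robot touches nothing.
It fails at once if a part is slammed or pressed hard: over 120 N between spacer, housing and fixture or arm (contact force between any of spacer, housing and fixture above 120 N or contact force between housing and spacer above 120 N).
It fails at once if a part is dropped: it falls untouched by the fingers at over 0.5 m/s (a fall of some 13 mm) ((contact force between spacer and the fingers below 0.1 N and linear speed of spacer above 0.5 m/s) or (contact force between housing and the fingers below 0.1 N and linear speed of housing above 0.5 m/s)).
It fails at once if a bystander is pushed more than 30 mm (distance of any of collet, spare_nozzle, spanner, driver, oil_bottle, tool_holder from where it was at the start of the episode above 0.03 m).
It also fails if it takes over 72 s, if anything falls off the work surface, if the arm or the gripper's body presses on something with over 40 N, if the wrist force passes 120 N, or if a joint passes its speed limit or range.

## Working session

There is one attempt and no reset: what is moved stays moved. The work goes in short steps, Python scripts to look and compute and a tool call to move; the robot and the scene stay as the last step left them, time stands still between calls to the robot, and variables do not carry over. Pictures are saved under pics/ and viewed, at most 10 in all, crops included, and the job is handed in when it is done.

Besides the shell and the picture viewer there is one more tool, called after "Call:" as a command line: name --argument value ..., lists and objects as JSON in quotes. servo_tool: Moves the arm, as the interface text tells. Its arguments: {"type":"object","properties":{"dr":{"type":"array"},"delta_pos":{"type":"array"},"gripper":{"type":"array"}},"required":["dr","delta_pos","gripper"]}

```bash
ls; mkdir -p pics
cat > h.py <<'E'
import numpy as np, cv2
from station import env, cams, sign_off
from scipy.spatial.transform import Rotation as R
def ray(f,u,v):
    K=f['mtx'];T=f['cam_to_world']
    d=T[:3,:3]@np.array([(u-K[0,2])/K[0,0],-(v-K[1,2])/K[1,1],-1.])
    return T[:3,3],d/np.linalg.norm(d)
def onz(f,u,v,z):
    o,d=ray(f,u,v);return o+d*(z-o[2])/d[2]
def tri(r1,r2):
    (a,d),(b,e)=r1,r2
    s=np.linalg.lstsq(np.c_[d,-e],b-a,rcond=None)[0]
    p,q=a+d*s[0],b+e*s[1];return (p+q)/2,np.linalg.norm(p-q)
def proj(f,p):
    T=f['cam_to_world'];K=f['mtx'];c=T[:3,:3].T@(np.asarray(p,float)-T[:3,3])
    return K[0,2]+K[0,0]*c[0]/-c[2],K[1,2]-K[1,1]*c[1]/-c[2]
E
python3 - <<'E'
from h import *
import pickle
s=env.sense();print(s)
d={}
for n in ('scene','top','wrist'):
    f=cams.grab_frame(n);d[n]=f;cv2.imwrite(f'pics/{n}0.png',f['frame']);print(n,{k:np.round(v,3).tolist() for k,v in f.items() if k!='frame'})
pickle.dump((s,d),open('f0.pkl','wb'))
E
```

```text
pics
{'t': 0.0, 'qpos': array([ 1.22621149e+00,  1.16468952e-01,  1.44230236e+00,  1.38458269e-05,
        1.58395167e+00, -3.77839536e-02]), 'qvel': array([-0.00058298, -0.00109792, -0.00064171,  0.00169249, -0.00134993,
        0.00066443]), 'effort': array([-6.45600681e-03, -7.21202731e+01, -6.22638130e+01,  7.74770882e-02,
        2.30676716e-02, -4.69281395e-05]), 'position': array([203.78916959, 643.30869979, 236.89360755]), 'tool_rot': array([ 1.52799409e-01,  9.88257062e-01, -5.53549796e-04, -1.14189465e-04]), 'contact_force': array([ 0.48949955, -0.78197821,  0.20422055]), 'moment': array([-0.0097318 , -0.03905154,  0.00412836]), 'grasp_force': 0.0, 'gripper_width': 92.66508439086901}
scene {'mtx': [[394.339, 0.0, 309.102], [0.0, 394.339, 196.67], [0.0, 0.0, 1.0]], 'cam_to_world': [[0.564, -0.486, 0.667, 1338.628], [0.825, 0.315, -0.468, -614.843], [0.018, 0.815, 0.579, 822.974], [0.0, 0.0, 0.0, 1.0]]}
top {'mtx': [[398.696, 0.0, 317.644], [0.0, 398.696, 195.036], [0.0, 0.0, 1.0]], 'cam_to_world': [[-0.015, 0.991, -0.136, 384.237], [-1.0, -0.017, -0.014, -53.604], [-0.016, 0.135, 0.991, 1264.708], [0.0, 0.0, 0.0, 1.0]]}
wrist {'mtx': [[309.707, 0.0, 312.314], [0.0, 309.707, 206.604], [0.0, 0.0, 1.0]], 'hand_eye': [[-0.001, 0.956, 0.295, 82.425], [1.0, 0.001, -0.001, -0.634], [-0.001, 0.295, -0.956, -147.068], [0.0, 0.0, 0.0, 1.0]]}
```

View pics/scene0.png

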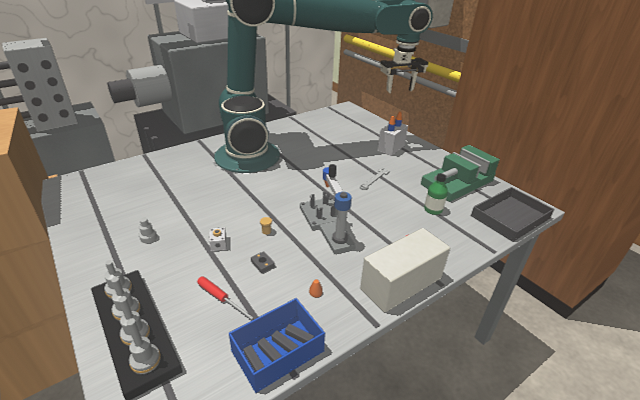

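View pics/top0.png

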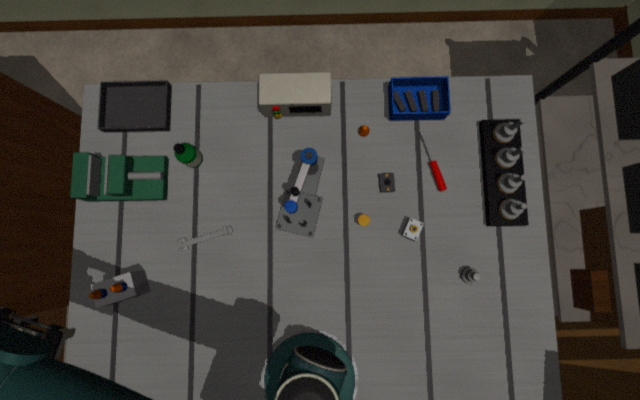

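The scene view shows the fixture near (325,215), housing (217,237), spacer (262,262), collet (266,226), spare nozzle (316,287). In the top view the hinge is at (309,156), the knob (295,192), the pocket about (300,215), the housing (412,229) and the spacer (387,182).

Run:
```python
from h import *
import pickle
s,d=pickle.load(open('f0.pkl','rb'))
a=d['top']['frame'][140:250,270:430];b=d['scene']['frame'][155:275,200:360]
cv2.imwrite('pics/c1.png',cv2.resize(np.vstack([a,b])[:,:],None,fx=2.6*1,fy=2.6,interpolation=cv2.INTER_CUBIC))
t,sc=d['top'],d['scene']
hsv=cv2.cvtColor(t['frame'],cv2.COLOR_BGR2HSV);m=cv2.inRange(hsv,(100,120,40),(125,255,255))
hs2=cv2.cvtColor(sc['frame'],cv2.COLOR_BGR2HSV);m2=cv2.inRange(hs2,(100,120,40),(125,255,255))
for n,mm,f in (('top',m,t),('sc',m2,sc)):
  k,l,st,c=cv2.connectedComponentsWithStats(mm)
  for i in range(1,k):
    if st[i,4]>15: print(n,st[i],c[i].round(1),onz(f,*c[i],198).round(1))
for n,p in dict(housing=(412,229,45),spacer=(387,182,18),collet=(363,220,46),hinge=(309,156,198),knob=(295,191,216),snoz=(363,130,45)).items(): print(n,onz(t,*p).round(0), np.round(proj(sc,onz(t,*p)),0))
```

```text
top [ 390   76   60   44 1719] [418.4  97.2] [ 800.1 -322.8  198. ]
top [301 148  16  18 182] [308.9 156.1] [638.2 -16.  198. ]
top [284 200  14  13 136] [290.4 206.2] [501.3  35.6 198. ]
sc [388 120  13  11  57] [394.  125.5] [414.4 410.9 198. ]
sc [323 167   6  13  50] [325.1 172.1] [539.9   2.8 198. ]
sc [336 193  15   8  68] [342.6 197.3] [671.3 -34.3 198. ]
sc [ 229  298   96   95 3779] [277.4 344.7] [ 965.1 -414.9  198. ]
housing [ 442. -322.   45.] [217. 232.]
spacer [ 593. -256.   18.] [261. 259.]
collet [ 472. -174.   46.] [265. 220.]
hinge [639. -16. 198.] [340. 190.]
knob [540.  21. 216.] [330. 165.]
snoz [ 756. -182.   45.] [315. 278.]
```

View pics/c1.png

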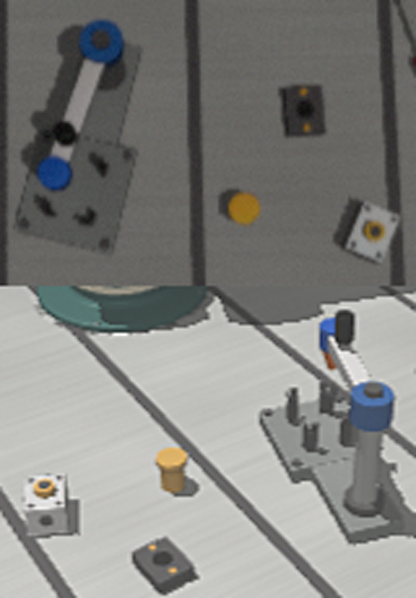

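The crops show the base plate tilted roughly 15° with four corner angles, arm bar toward the pocket with black knob near top-px (295,191), spacer with brass spots, and housing boss up. Next, the wrist camera goes above the fixture.

Call:
servo_tool --dr '[[0,0,0],[0,0,0],[0,0,0],[0,0,0],[0,0,0],[0,0,0],[0,0,0],[0,0,0],[0,0,0],[0,0,0],[0,0,0],[0,0,0]]' --delta_pos '[[-3.4,-4.1,-1.5],[-3.4,-4.1,-1.5],[-3.4,-4.1,-1.5],[-3.4,-4.1,-1.5],[-3.4,-4.1,-1.5],[-3.4,-4.1,-1.5],[-3.4,-4.1,-1.5],[-3.4,-4.1,-1.5],[-3.4,-4.1,-1.5],[-3.4,-4.1,-1.5],[-3.4,-4.1,-1.5],[-3.4,-4.1,-1.5]]' --gripper '[1,1,1,1,1,1,1,1,1,1,1,1]'

```text
t: 1.65
position: [444.4, 49.5, 418.1]
tool_rot: [0.153, 0.988, 0.0, 0.0]
contact_force: [0.4, 0.9, 0.6]
gripper_width: 93.1
grasp_force: 0.0
```

Call:
servo_tool --dr '[[0,0,0],[0,0,0],[0,0,0]]' --delta_pos '[[-3,-4,0],[0,0,0],[0,0,0]]' --gripper '[1,1,1]'

```text
t: 2.02
position: [460.6, 4.3, 417.5]
tool_rot: [0.153, 0.988, 0.0, -0.0]
contact_force: [-0.5, 0.9, -0.5]
gripper_width: 92.8
grasp_force: 0.0
```

```bash
cat >> h.py <<'E'
import pickle
def wgrab(name):
    s=env.sense();f=cams.grab_frame('wrist')
    T=np.eye(4);T[:3,:3]=R.from_quat(s['tool_rot']).as_matrix();T[:3,3]=s['position']
    f['cam_to_world']=T@f['hand_eye'];f['s']=s
    cv2.imwrite(f'pics/{name}.png',f['frame']);pickle.dump(f,open(name+'.pkl','wb'));return f
def load(n): return pickle.load(open(n+'.pkl','rb'))
def wray(f,u,v):
    K=f['mtx'];a=np.array([u-K[0,2],v-K[1,2]])/K[0,0];r=np.hypot(*a)+1e-9
    T=f['cam_to_world'];d=np.array([np.sin(r)*a[0]/r,-np.sin(r)*a[1]/r,-np.cos(r)])
    return T[:3,3],T[:3,:3]@d
def wonz(f,u,v,z):
    o,d=wray(f,u,v);return o+d*(z-o[2])/d[2]
def wproj(f,p):
    T=f['cam_to_world'];c=T[:3,:3].T@(np.asarray(p,float)-T[:3,3]);n=np.hypot(c[0],c[1])
    r=np.arctan2(n,-c[2])*f['mtx'][0,0];return f['mtx'][0,2]+r*c[0]/n,f['mtx'][1,2]-r*c[1]/n
E
python3 -c "
from h import *
f=wgrab('w1');s=f['s'];print(s['t'],s['position'],s['tool_rot'])
cv2.imwrite('pics/w1b.png',cv2.resize(f['frame'],(800,500)))"
```

```text
2.025 [460.60055726   4.30603295 417.47826856] [ 1.53038942e-01  9.88220125e-01  9.89689291e-05 -2.38162322e-04]
```

View pics/w1b.png

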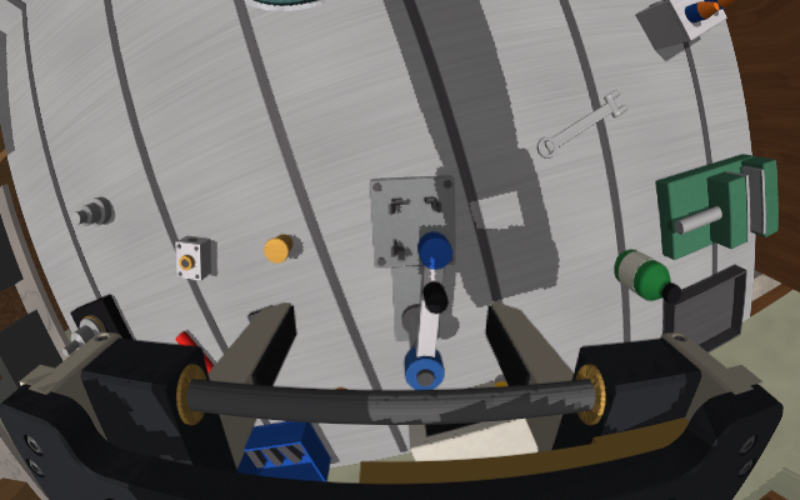

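w1 shows the plate holes at full-res px ≈(302,149),(357,147),(305,210), knob top ≈(347,235), hinge cap ≈(340,301), and blue end ≈(348,200). I take a second viewpoint for height.

Call:
servo_tool --dr '[[0,0,0],[0,0,0],[0,0,0],[0,0,0]]' --delta_pos '[[0,-4.5,0],[0,-4.5,0],[0,-4.5,0],[0,0,0]]' --gripper '[1,1,1,1]'

```text
t: 2.58
position: [419.3, -125.4, 417.8]
tool_rot: [0.154, 0.988, -0.0, 0.0]
contact_force: [0.2, 1.1, 0.2]
gripper_width: 93.1
grasp_force: 0.0
```

Run:
```python
from h import *
f=wgrab('w2');s=f['s'];print(s['t'],s['position'])
g=load('w1')
print('pred', [np.round(wproj(f,wonz(g,*p)),0) for p in ((302,149,20),(357,147,20),(305,210,20),(347,235,216),(340,301,200))])
a=g['frame'][130:330,270:390];b=f['frame'][120:320,350:490]
cv2.imwrite('pics/c2.png',cv2.resize(np.hstack([a,b]),None,fx=3,fy=3,interpolation=cv2.INTER_CUBIC))
```

```text
2.575 [ 419.26641767 -125.40175445  417.82290885]
pred [array([378., 150.]), array([429., 149.]), array([378., 210.]), array([449., 233.]), array([431., 296.])]
```

View pics/c2.png

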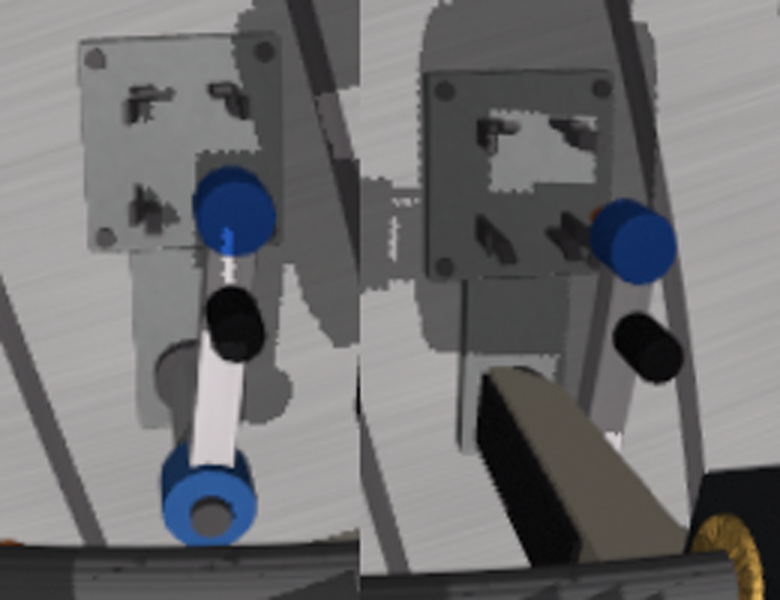

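In both crops the plate holes are clear: w1 (95,58),(264,51),(105,238), w2 (445,92),(602,89),(444,267). Knob top discs sit at (240,336) and (663,363), and the hinge cap in w1 is at (212,518).

Run:
```python
from h import *
g,f=load('w1'),load('w2')
A=lambda x,y:(270+x/3,130+y/3)
B=lambda x,y:(350+(x-360)/3,120+y/3)
P={}
for n,a,b in (('h1',(95,58),(445,92)),('h2',(264,51),(602,89)),('h3',(105,238),(444,267)),('knob',(240,336),(663,363)),('cap',(235,222),(641,254))):
    p,e=tri(wray(g,*A(*a)),wray(f,*B(*b)));P[n]=p;print(n,p.round(1),round(e,1), wonz(g,*A(*a),20).round(1),wonz(f,*B(*b),20).round(1))
H=wonz(g,*A(212,518),205);print('hinge',H.round(1))
m=lambda q: (wonz(g,*A(*q[0]),20)+wonz(f,*B(*q[1]),20))/2
h1,h2,h3=[m(q) for q in (((95,58),(445,92)),((264,51),(602,89)),((105,238),(444,267)))]
print('sizes',np.linalg.norm(h1-h2),np.linalg.norm(h1-h3))
c=(h2+h3)/2
x=h3-h1;y=h2-h1
print('pocket',c.round(1),'yaw x',np.degrees(np.arctan2(x[1],x[0])),'yaw from y',np.degrees(np.arctan2(y[1],y[0]))-90)
d=H-c;print('col dist',np.hypot(*d[:2]),'dir',np.degrees(np.arctan2(d[1],d[0])))
k=P['knob']-H;print('knob r',np.hypot(*k[:2]),'dir',np.degrees(np.arctan2(k[1],k[0])))
```

```text
h1 [436.3  -7.4  22.4] 1.4 [435.8  -7.3  20. ] [437.4  -7.2  20. ]
h2 [460.9  88.2  26.9] 1.0 [461.4  89.1  20. ] [462.9  90.5  20. ]
h3 [542.7 -35.8  21.1] 0.1 [543.  -35.9  20. ] [543.1 -35.7  20. ]
knob [543.1  26.6 216.2] 2.2 [632.1  26.   20. ] [659.   98.2  20. ]
cap [508.   38.9 175.3] 1.3 [557.4  43.3  20. ] [575.7  94.6  20. ]
hinge [633.6  -9.3 205. ]
sizes 100.33750388905827 110.22138539044218
pocket [502.6  27.   20. ] yaw x -15.01644108028487 yaw from y -14.74654236536989
col dist 135.90385776821128 dir -15.497078586917373
knob r 97.36294774156633 dir 158.31880600145507
```

Hole spacing of 110×100 mm and plate z of 20 match the drawing. Pocket is ≈(502.6, 27.0) with yaw −15°. The knob top at z 216 is 111 mm from the implied hinge (647.5,−11.8), which is consistent. I align the tool to the pocket frame and go above the knob.

Call:
servo_tool --dr '[[0,0,-2.7],[0,0,0],[0,0,0],[0,0,0],[0,0,0],[0,0,0],[0,0,0],[0,0,0]]' --delta_pos '[[0,0,0],[-1.6,3.58,3.0],[-1.6,3.58,3.0],[-1.6,3.58,3.0],[-1.6,3.58,3.0],[-1.6,3.58,3.0],[0,0,0],[0,0,0]]' --gripper '[1,1,1,1,1,1,1,1]'

```text
t: 3.62
position: [543.1, 28.9, 268.3]
tool_rot: [0.128, 0.992, 0.0, 0.0]
contact_force: [-0.1, -0.7, 0.9]
gripper_width: 92.7
grasp_force: 0.0
```

Run:
```python
from h import *
f=wgrab('w3');s=f['s'];print(s['position'],s['tool_rot'],s['qpos'].round(2))
print('knob now px',np.round(wproj(f,(543,26.6,216)),0))
cv2.imwrite('pics/c3.png',cv2.resize(f['frame'][120:400,220:420],None,fx=2,fy=2))
```

```text
[543.05751303  28.9451686  268.33796725] [1.28484322e-01 9.91711518e-01 1.52548213e-06 2.10305979e-04] [ 0.01 -0.18  1.68 -0.    1.64 -1.31]
knob now px [310. 236.]
```

View pics/c3.png

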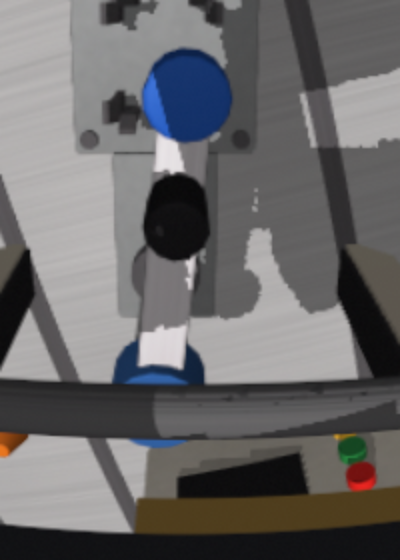

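The knob's top disc at full-res ≈(308,234) agrees with the prediction (310,236) and is centred between the fingers. I descend and close.

Call:
servo_tool --dr '[[0,0,0],[0,0,0],[0,0,0],[0,0,0],[0,0,0],[0,0,0],[0,0,0],[0,0,0],[0,0,0],[0,0,0]]' --delta_pos '[[0,0,2.2],[0,0,2.2],[0,0,2.1],[0,0,0],[0,0,0],[0,0,0],[0,0,0],[0,0,0],[0,0,0],[0,0,0]]' --gripper '[1,1,1,1,0.2,0.2,0.2,0.2,0.2,0.2]'

```text
t: 4.92
position: [543.3, 27.8, 202.7]
tool_rot: [0.129, 0.992, 0.0, 0.0]
contact_force: [-0.1, -0.2, 0.2]
gripper_width: 37.4
grasp_force: 0.0
```

Call:
servo_tool --dr '[[0,0,0],[0,0,0],[0,0,0],[0,0,0]]' --delta_pos '[[0,0,0],[0,0,0],[0,0,0],[0,0,0]]' --gripper '[0.2,0.2,0.2,0.2]'

```text
t: 5.42
position: [543.2, 27.8, 202.6]
tool_rot: [0.129, 0.992, -0.0, -0.0]
contact_force: [-1.6, -0.4, -0.9]
gripper_width: 23.7
grasp_force: 30.0
```

```bash
python3 -c "
import numpy as np
for k in range(12):
  t=.144+.096*k;print([round(-1.056*np.sin(t),2),round(1.056*np.cos(t),2),0],end=',')"
```

```text
[np.float64(-0.15), np.float64(1.05), 0],[np.float64(-0.25), np.float64(1.03), 0],[np.float64(-0.35), np.float64(1.0), 0],[np.float64(-0.44), np.float64(0.96), 0],[np.float64(-0.53), np.float64(0.91), 0],[np.float64(-0.62), np.float64(0.86), 0],[np.float64(-0.7), np.float64(0.79), 0],[np.float64(-0.77), np.float64(0.72), 0],[np.float64(-0.84), np.float64(0.65), 0],[np.float64(-0.89), np.float64(0.56), 0],[np.float64(-0.94), np.float64(0.48), 0],[np.float64(-0.98), np.float64(0.38), 0],
```

Call:
servo_tool --dr '[[0,0,0],[0,0,0],[0,0,0],[0,0,0],[0,0,0],[0,0,0]]' --delta_pos '[[-0.15,1.05,0],[-0.25,1.03,0],[-0.35,1.0,0],[-0.44,0.96,0],[-0.53,0.91,0],[-0.62,0.86,0]]' --gripper '[0.2,0.2,0.2,0.2,0.2,0.2]'

```text
t: 6.18
position: [581.1, 78.2, 202.3]
tool_rot: [0.13, 0.992, -0.0, -0.0]
contact_force: [-1.7, -5.5, -0.7]
gripper_width: 23.7
grasp_force: 30.0
```

Call:
servo_tool --dr '[[0,0,0],[0,0,0],[0,0,0],[0,0,0],[0,0,0],[0,0,0],[0,0,0]]' --delta_pos '[[-0.7,0.79,0],[-0.77,0.72,0],[-0.84,0.65,0],[-0.89,0.56,0],[-0.94,0.48,0],[-0.98,0.38,0],[0,0,0]]' --gripper '[0.2,0.2,0.2,0.2,0.2,0.2,0.2]'

```text
t: 7.05
position: [640.2, 99.1, 202.2]
tool_rot: [0.13, 0.992, -0.0, -0.0]
contact_force: [-0.8, -5.6, -1.6]
gripper_width: 23.7
grasp_force: 30.0
```

Call:
servo_tool --dr '[[0,0,0],[0,0,0],[0,0,0],[0,0,0],[0,0,0],[0,0,0],[0,0,0]]' --delta_pos '[[0,0,0],[0,0,0],[0,0,0],[0,0,0],[0,0,-5],[0,0,-5],[0,0,-5]]' --gripper '[1,1,1,1,1,1,1]'

```text
t: 7.92
position: [639.2, 99.4, 354.4]
tool_rot: [0.129, 0.992, 0.0, 0.0]
contact_force: [0.2, 0.5, 0.8]
gripper_width: 88.7
grasp_force: 0.0
```

Call:
servo_tool --dr '[[0,0,0],[0,0,0],[0,0,0],[0,0,0],[0,0,0],[0,0,0],[0,0,0],[0,0,0]]' --delta_pos '[[-0.2,-5.8,1],[-0.2,-5.8,1],[-0.2,-5.8,2],[-0.2,-5.8,2],[-0.2,-5.8,2],[-0.2,-5.8,2],[0,0,0],[0,0,0]]' --gripper '[1,1,1,1,1,1,1,1]'

```text
t: 8.93
position: [561.8, -239.8, 253.0]
tool_rot: [0.13, 0.992, 0.0, 0.0]
contact_force: [-0.2, 0.1, -0.7]
gripper_width: 92.8
grasp_force: 0.0
```

Run:
```python
from h import *
f=wgrab('w4');s=f['s'];print(s['position'],s['tool_rot'],s['qpos'].round(2))
```

```text
[ 561.8274203  -239.79474694  252.99936812] [1.29694076e-01 9.91554031e-01 1.12181479e-04 1.96006678e-04] [-0.45 -0.03  1.56  0.    1.6  -1.76]
```

Call:
servo_tool --dr '[[0,0,0],[0,0,0],[0,0,0]]' --delta_pos '[[5,1,0],[4,1,0],[0,0,0]]' --gripper '[1,1,1]'

```text
t: 9.35
position: [479.1, -195.6, 254.2]
tool_rot: [0.128, 0.992, -0.0, 0.001]
contact_force: [0.5, -1.2, 0.4]
gripper_width: 93.0
grasp_force: 0.0
```

Run:
```python
from h import *
f=wgrab('w5');s=f['s'];print(s['position'],s['tool_rot']);g=load('w4')
cv2.imwrite('pics/c4.png',cv2.resize(np.hstack([g['frame'][0:400,120:420],f['frame'][0:400,120:420]]),None,fx=1.3,fy=1.3))
```

```text
[ 479.0822074  -195.62929535  254.21621234] [ 1.28438670e-01  9.91716463e-01 -3.32150915e-04  1.36216318e-03]
```

View pics/c4.png

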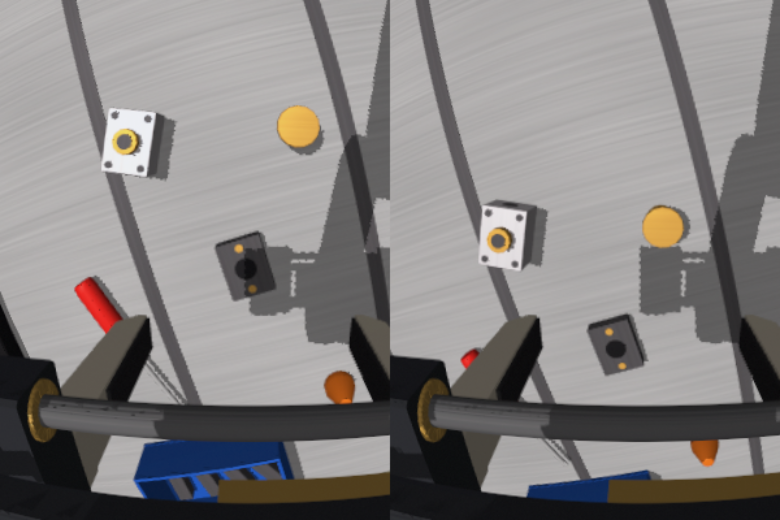

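Both views show the housing boss at full-res ≈(215,108)/(203,185), the spacer's dark spot ≈(309,206)/(293,268), and its brass spots along the long axis. The driver shaft is well left of the spacer. I measure with masks.

```bash
cat > m.py <<'E'
from h import *
def cents(mask,lo):
    k,l,st,c=cv2.connectedComponentsWithStats(mask)
    return [(c[i],st[i,4]) for i in range(1,k) if st[i,4]>=lo]
def near(f,p,w,lo,hi):
    u,v=int(p[0]),int(p[1]);x0,y0=max(u-w,0),max(v-w,0)
    h=cv2.cvtColor(f['frame'][y0:v+w,x0:u+w],cv2.COLOR_BGR2HSV)
    return cv2.inRange(h,lo,hi),(x0,y0)
BR=((12,90,60),(35,255,255))
def quad(f,p,w,lo,hi,z):
    m,o=near(f,p,w,lo,hi)
    m=cv2.morphologyEx(m,cv2.MORPH_OPEN,np.ones((3,3),np.uint8))
    c=max(cv2.findContours(m,cv2.RETR_EXTERNAL,cv2.CHAIN_APPROX_NONE)[0],key=cv2.contourArea)
    q=np.array([wonz(f,*(a+o),z)[:2] for a in cv2.convexHull(c)[:,0]],np.float32)
    return cv2.minAreaRect(q)
E
python3 - <<'E'
from m import *
F=[load('w4'),load('w5')]
for n,ps,w in (('spacer',((309,206),(293,268)),26),('housing',((215,108),(203,185)),14)):
    L=[]
    for f,p in zip(F,ps):
        m,o=near(f,p,w,*BR);L.append(sorted([tuple(c+o) for c,a in cents(m,4)],key=lambda c:c[1]));print(n,np.round(L[-1],1).tolist(),[a for c,a in cents(m,4)])
    for a,b in zip(*L):
        q,e=tri(wray(F[0],*a),wray(F[1],*b));print('  tri',q.round(1),round(e,1))
for f,p in zip(F,((215,108),(203,185))): print('H quad z40',quad(f,p,45,(0,0,185),(180,60,255),40))
for f,p in zip(F,((309,206),(293,268))): print('S quad z18',quad(f,p,34,(0,0,0),(180,255,75),18), f['frame'][p[1]+8,p[0]-12])
E
```

```text
spacer [[303.2, 190.8], [313.8, 221.8]] [np.int32(39), np.int32(37)]
spacer [[288.1, 254.7], [298.5, 281.0]] [np.int32(33), np.int32(26)]
  tri [ 572.7 -254.9   18.4] 0.3
  tri [ 616.2 -252.5   19.7] 0.0
housing [[216.6, 108.7]] [np.int32(216)]
housing [[204.2, 184.0]] [np.int32(201)]
  tri [ 444.1 -323.7   45.3] 0.3
H quad z40 ((443.9219970703125, -324.01043701171875), (44.828514099121094, 59.403194427490234), 64.94705200195312)
H quad z40 ((443.81536865234375, -324.55230712890625), (44.84196472167969, 58.67915344238281), 64.72906494140625)
S quad z18 ((599.6316528320312, -247.002685546875), (49.27949905395508, 35.33686065673828), 2.4323983192443848) [86 84 88]
S quad z18 ((594.9393310546875, -253.858642578125), (21.187175750732422, 22.713903427124023), 74.30870056152344) [90 88 92]
```

Spacer at (594.4,−253.7), yaw 3.2°, top z≈19. Housing at (444.0,−324.2), long axis −25.2°, boss z≈45–50. Sizes check. On to the spacer.

Call:
servo_tool --dr '[[0,0,0],[0,0,0],[0,0,0],[0,0,-9],[0,0,-9],[0,0,0],[0,0,0]]' --delta_pos '[[-4.21,-0.9,4],[-4.21,-0.9,4],[-4.21,-0.9,4],[0,0,3.7],[0,0,3.7],[0,0,0],[0,0,0]]' --gripper '[1,1,1,1,1,1,1]'

```text
t: 10.28
position: [596.1, -256.1, 60.3]
tool_rot: [-0.026, 1.0, -0.0, 0.001]
contact_force: [-0.5, -0.3, 0.5]
gripper_width: 92.8
grasp_force: 0.0
```

Run:
```python
from m import *
f=wgrab('w6');s=f['s'];T=R.from_quat(s['tool_rot']).as_matrix();print(s['position'],np.degrees(np.arctan2(T[1,0],T[0,0])))
print('to go cm',(T.T@(np.array([594.4,-253.7,22])-s['position'])/10).round(2))
p=wproj(f,(594.4,-253.7,18));print(np.round(p,0))
m,o=near(f,p,60,*BR)
for c,a in cents(m,15): print(a,(c+o).round(0),wonz(f,*(c+o),18).round(1))
```

```text
[ 596.09299907 -256.13510157   60.31073459] -177.05087446896786
to go cm [0.16 0.25 3.83]
[317. 239.]
139 [317. 208.] [ 572.8 -255.    18. ]
111 [316. 269.] [ 616.8 -253.    18. ]
```

Call:
servo_tool --dr '[[0,0,0],[0,0,0],[0,0,0],[0,0,0],[0,0,0],[0,0,0],[0,0,0],[0,0,0],[0,0,0],[0,0,0],[0,0,0]]' --delta_pos '[[0.13,0.22,0],[0,0,1.3],[0,0,1.3],[0,0,1.2],[0,0,0],[0,0,0],[0,0,0],[0,0,0],[0,0,0],[0,0,0],[0,0,0]]' --gripper '[1,1,1,1,1,0.4,0.4,0.4,0.4,0.4,0.4]'

```text
t: 11.7
position: [593.6, -254.0, 20.7]
tool_rot: [-0.027, 1.0, -0.0, 0.0]
contact_force: [-0.3, -0.7, -0.3]
gripper_width: 45.8
grasp_force: 30.0
```

Call:
servo_tool --dr '[[0,0,0],[0,0,0],[0,0,0]]' --delta_pos '[[0,0,0],[0,0,0],[0,0,0]]' --gripper '[0.4,0.4,0.4]'

```text
t: 12.08
position: [593.6, -254.0, 20.6]
tool_rot: [-0.027, 1.0, 0.0, -0.0]
contact_force: [-0.0, 0.9, 0.5]
gripper_width: 45.7
grasp_force: 30.0
```

Spacer gripped (45.7 mm, 30 N). I lift, square up to the pocket, and stop beside it for two looks.

Call:
servo_tool --dr '[[0,0,0],[0,0,0],[0,0,0],[0,0,9],[0,0,9],[0,0,0],[0,0,0],[0,0,0],[0,0,0],[0,0,0],[0,0,0],[0,0,0]]' --delta_pos '[[0,0,-2],[0,0,-4],[0,0,-4],[0,0,-4],[0,0,-4],[3.2,2.76,0],[3.2,2.76,0],[3.2,2.76,0],[3.2,2.76,0],[3.2,2.76,0],[0,0,0],[0,0,0]]' --gripper '[0.4,0.4,0.4,0.4,0.4,0.4,0.4,0.4,0.4,0.4,0.4,0.4]'

```text
t: 13.58
position: [474.6, -79.7, 201.7]
tool_rot: [0.129, 0.992, -0.0, 0.001]
contact_force: [-0.4, 0.1, -2.2]
gripper_width: 46.0
grasp_force: 30.0
```

Run:
```python
from h import *
f=wgrab('w7');s=f['s'];print(s['position'],s['tool_rot'],s['grasp_force'],s['gripper_width'])
```

```text
[474.56690929 -79.71468561 201.68058068] [ 1.29328856e-01  9.91601499e-01 -1.50746803e-04  7.00350586e-04] 29.990556836128235 45.95607128965685
```

Call:
servo_tool --dr '[[0,0,0],[0,0,0],[0,0,0]]' --delta_pos '[[0,3,0],[0,3,0],[0,0,0]]' --gripper '[0.4,0.4,0.4]'

```text
t: 14.0
position: [490.4, -20.9, 200.5]
tool_rot: [0.129, 0.992, 0.0, -0.0]
contact_force: [-0.3, -0.6, -3.3]
gripper_width: 45.8
grasp_force: 30.0
```

Run:
```python
from h import *
f=wgrab('w8');s=f['s'];print(s['position'],s['tool_rot'],s['grasp_force'],s['gripper_width']);g=load('w7')
for q in (g,f): print([np.round(wproj(q,p)) for p in ((436.3,-7.4,20),(461.5,89.5,20),(543,-35.8,20),(569,61,20))])
cv2.imwrite('pics/c5.png',cv2.resize(np.hstack([g['frame'][60:320,270:530],f['frame'][60:320,250:510]]),None,fx=1.53,fy=1.53,interpolation=cv2.INTER_CUBIC))
```

```text
[490.43485514 -20.94024255 200.53085369] [ 1.29011557e-01  9.91643021e-01  4.47200687e-05 -3.66864799e-04] 29.990935027599335 45.83429952730802
[array([369., 140.]), array([454., 143.]), array([364., 236.]), array([444., 234.])]
[array([312., 139.]), array([404., 141.]), array([312., 237.]), array([397., 236.])]
```

View pics/c5.png

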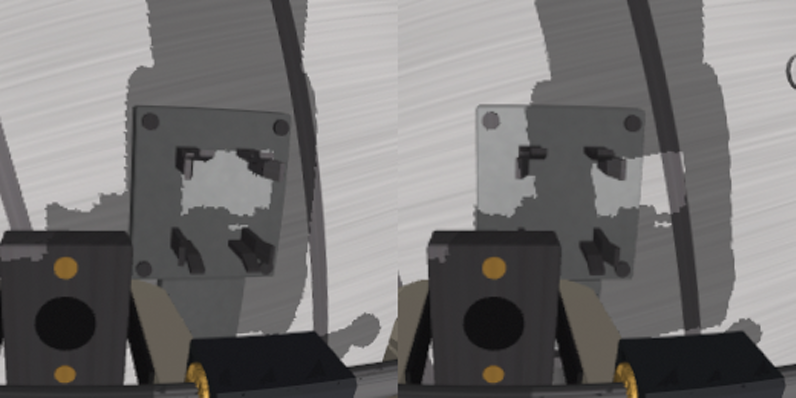

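The pocket lies beside the held spacer, with holes near the predicted pixels: w7 (368,139),(454,144),(364,236),(445,235) and w8 (311,138),(404,140),(398,235). I refine by local centroids.

```bash
cat > pk.py <<'E'
from m import *
def hole(f,p,w=8):
    u,v=int(round(p[0])),int(round(p[1]));g=cv2.cvtColor(f['frame'],cv2.COLOR_BGR2GRAY)[v-w:v+w+1,u-w:u+w+1].astype(float)
    bg=np.percentile(g,50);wt=np.clip(bg-12-g,0,25)*(np.hypot(*np.mgrid[-w:w+1,-w:w+1])<w)
    return (u+(wt.sum(0)@np.arange(-w,w+1))/wt.sum(),v+(wt.sum(1)@np.arange(-w,w+1))/wt.sum())
def fit(P,I):
    M=np.array([[-55,-50],[-55,50],[55,-50],[55,50]],float)[I];P=np.array(P)[:,:2]
    a,b=M-M.mean(0),P-P.mean(0);th=np.arctan2((a[:,0]*b[:,1]-a[:,1]*b[:,0]).sum(),(a*b).sum())
    Rm=np.array([[np.cos(th),-np.sin(th)],[np.sin(th),np.cos(th)]]);c=P.mean(0)-Rm@M.mean(0)
    return c.round(2),round(np.degrees(th),2),np.round(P-(c+M@Rm.T),1).tolist()
E
python3 - <<'E'
from pk import *
F=[load('w7'),load('w8')]
px=[[(368,139),(454,144),(364,236),(445,235)],[(311,138),(404,140),(398,235)]];idx=[[0,1,2,3],[0,1,3]]
Q=[]
for f,ps,I in zip(F,px,idx):
    q=[hole(f,p) for p in ps];Q.append(dict(zip(I,q)));print(np.round(q,1).tolist(),fit([wonz(f,*a,20) for a in q],I))
for i in (0,1,3): print(i,[np.round(x,1) for x in tri(wray(F[0],*Q[0][i]),wray(F[1],*Q[1][i]))])
for f,p in zip(F,((312,265),(312,265))):
    m,o=near(f,p,60,*BR);T=R.from_quat(f['s']['tool_rot']).as_matrix()
    for c,a in cents(m,40): print('spot',a,(c+o).round(1),(T.T@(wonz(f,*(c+o),f['s']['position'][2]-2.6)-f['s']['position'])).round(2))
E
```

```text
[[367.6, 138.9], [452.9, 142.9], [363.4, 235.1], [442.6, 232.0]] (array([500.92,  25.95]), np.float64(-14.72), [[0.3, 0.0], [0.7, 0.4], [0.4, -0.3], [-1.4, -0.2]])
[[310.4, 138.4], [402.8, 140.2], [395.6, 234.7]] (array([500.96,  25.53]), np.float64(-14.96), [[0.3, 0.0], [0.0, 0.1], [-0.3, -0.2]])
0 [array([435.2,  -8.5,  20.8]), np.float64(0.1)]
1 [array([460.3,  87.2,  23.4]), np.float64(0.2)]
3 [array([564.7,  59.1,  22.8]), np.float64(1.3)]
spot 195 [312.3 234.7] [20.91 -0.45  2.57]
spot 137 [312.  304.2] [-23.16  -0.7    2.63]
spot 195 [312.3 234.7] [20.89 -0.45  2.62]
spot 139 [311.9 304.2] [-23.16  -0.72   2.58]
```

Call:
servo_tool --dr '[[0,0,0],[0,0,0],[0,0,0],[0,0,0],[0,0,0],[0,0,0]]' --delta_pos '[[0.28,4.82,0],[0,0,3.5],[0,0,3.5],[0,0,3],[0,0,0],[0,0,0]]' --gripper '[0.4,0.4,0.4,0.4,0.4,0.4]'

```text
t: 14.8
position: [500.1, 25.2, 102.0]
tool_rot: [0.13, 0.992, 0.0, 0.001]
contact_force: [-0.5, 0.4, -1.5]
gripper_width: 45.5
grasp_force: 30.0
```

Run:
```python
from pk import *
f=wgrab('w9');s=f['s'];T=R.from_quat(s['tool_rot']).as_matrix();print(s['position'],np.degrees(np.arctan2(T[1,0],T[0,0])),s['contact_force'])
print('to go',(T.T@(np.array([500.1,26.4,42])-s['position'])).round(1))
Rm=R.from_euler('z',-14.95,degrees=True).as_matrix()
p=[wproj(f,Rm@[a,b,0]+[501,25.6,20]) for a,b in ((-55,-50),(-55,50))]
q=[hole(f,a,11) for a in p];print(np.round(p,1),np.round(q,1));h=[wonz(f,*a,20) for a in q];print((Rm.T@(np.array(h)-[501,25.6,20]).T).T.round(1))
cv2.imwrite('pics/c6.png',cv2.resize(f['frame'][60:340,160:470],None,fx=2,fy=2))
```

```text
[500.08444579  25.1797487  102.04028899] 165.08073058793983 [-0.5318535   0.41951658 -1.49928225]
to go [ 0.4  1.2 60. ]
[[247.1 152.6]
 [380.  152.6]] [[247.1 152.9]
 [380.2 152.6]]
[[-54.8 -50.    0. ]
 [-55.   50.2   0. ]]
```

View pics/c6.png

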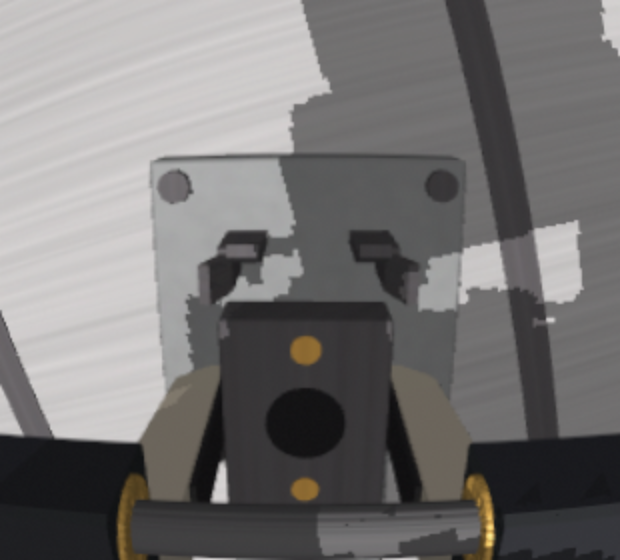

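Spacer is centred within ~1 mm between the guides; holes agree to 0.2 mm. I correct 1.2 mm and lower.

Call:
servo_tool --dr '[[0,0,0],[0,0,0],[0,0,0],[0,0,0],[0,0,0],[0,0,0],[0,0,0]]' --delta_pos '[[0.04,0.12,0],[0,0,1],[0,0,1],[0,0,1],[0,0,1],[0,0,1],[0,0,0]]' --gripper '[0.4,0.4,0.4,0.4,0.4,0.4,0.4]'

```text
t: 15.72
position: [498.9, 27.0, 49.7]
tool_rot: [0.129, 0.992, -0.0, -0.001]
contact_force: [-0.2, -0.3, -1.5]
gripper_width: 45.9
grasp_force: 30.0
```

Call:
servo_tool --dr '[[0,0,0],[0,0,0],[0,0,0],[0,0,0],[0,0,0],[0,0,0]]' --delta_pos '[[0,0,0.25],[0,0,0.25],[0,0,0.25],[0,0,0.15],[0,0,0],[0,0,0]]' --gripper '[0.4,0.4,0.4,0.4,0.4,0.4]'

```text
t: 16.48
position: [499.4, 27.1, 41.7]
tool_rot: [0.129, 0.992, 0.0, 0.0]
contact_force: [-0.4, -0.4, -3.9]
gripper_width: 45.7
grasp_force: 30.0
```

Call:
servo_tool --dr '[[0,0,0],[0,0,0],[0,0,0]]' --delta_pos '[[0,0,0.1],[0,0,0.05],[0,0,0]]' --gripper '[0.4,0.4,0.4]'

```text
t: 16.85
position: [499.5, 27.1, 40.6]
tool_rot: [0.129, 0.992, 0.0, 0.0]
contact_force: [-3.3, -0.6, 5.7]
gripper_width: 46.0
grasp_force: 30.0
```

Call:
servo_tool --dr '[[0,0,0],[0,0,0],[0,0,0],[0,0,0],[0,0,0],[0,0,0],[0,0,0],[0,0,0],[0,0,0]]' --delta_pos '[[0,0,0],[0,0,0],[0,0,0],[0,0,0],[0,0,-2],[0,0,-5],[0,0,-5],[0,0,-5],[0,0,0]]' --gripper '[0.9,0.9,0.9,0.9,1,1,1,1,1]'

```text
t: 17.98
position: [500.6, 27.1, 214.2]
tool_rot: [0.129, 0.992, 0.0, 0.003]
contact_force: [-0.4, 0.4, -0.8]
gripper_width: 92.8
grasp_force: 0.0
```

Run:
```python
from pk import *
f=wgrab('w10');s=f['s'];T=R.from_quat(s['tool_rot']).as_matrix();print(s['position'])
Rm=R.from_euler('z',-14.95,degrees=True).as_matrix()
I=(0,1,2,3);M=((-55,-50),(-55,50),(55,-50),(55,50))
q=[hole(f,wproj(f,Rm@[*M[i],0]+[501,25.6,20])) for i in I];h=[wonz(f,*a,20) for a in q];print(fit(h,list(I)))
p=wproj(f,(501,25.6,38));m,o=near(f,p,50,*BR)
for c,a in cents(m,8): print(a,(Rm.T@(wonz(f,*(c+o),38)-[501,25.6,38])).round(2))
print('fwd to housing cm',(T.T@(np.array([444,-324.2,140])-s['position'])/10).round(2))
```

```text
[500.58784926  27.07836516 214.21207251]
(array([500.86,  25.95]), np.float64(-14.82), [[0.1, 0.2], [-0.1, -0.1], [0.1, 0.1], [-0.2, -0.2]])
54 [-23.22   0.81   0.  ]
50 [20.94  0.63  0.  ]
fwd to housing cm [ -3.5  -35.41   7.39]
```

Spacer is down and square: spots centred at about (−1.1,+0.7) mm with spacing 44 mm at z 38. Next is the housing.

Call:
servo_tool --dr '[[0,0,0],[0,0,0],[0,0,0],[0,0,0],[0,0,0],[0,0,0],[0,0,10.3],[0,0,0],[0,0,0],[0,0,0]]' --delta_pos '[[-0.58,-5.9,0],[-0.58,-5.9,0],[-0.58,-5.9,0],[-0.58,-5.9,0],[-0.58,-5.9,0],[-0.6,-5.9,0],[0,0,4],[0,0,4],[0,0,3],[0,0,0]]' --gripper '[1,1,1,1,1,1,1,1,1,1]'

```text
t: 19.27
position: [440.9, -323.0, 96.7]
tool_rot: [0.218, 0.976, 0.001, -0.003]
contact_force: [-0.1, -0.1, 0.8]
gripper_width: 93.0
grasp_force: 0.0
```

Run:
```python
from m import *
f=wgrab('w11');s=f['s'];T=R.from_quat(s['tool_rot']).as_matrix();print(s['position'],np.degrees(np.arctan2(T[1,0],T[0,0])))
p=wproj(f,(444,-324,40));print(np.round(p))
print(quad(f,p,75,(0,0,185),(180,60,255),40))
m,o=near(f,wproj(f,(444,-324,48)),35,*BR)
for c,a in cents(m,30): print(a,wonz(f,*(c+o),48).round(1))
print('to go',(T.T@(np.array([444,-324.2,28])-s['position'])/10).round(2))
```

```text
[ 440.91743176 -323.02063292   96.73984532] 154.81826401282413
[313. 237.]
((422.15863037109375, -314.6802978515625), (44.275001525878906, 10.795855522155762), 64.74462127685547)
666 [ 442.6 -324.    48. ]
to go [-0.37  0.02  6.87]
```

Call:
servo_tool --dr '[[0,0,0],[0,0,0],[0,0,0],[0,0,0],[0,0,0],[0,0,0],[0,0,0],[0,0,0],[0,0,0],[0,0,0],[0,0,0],[0,0,0]]' --delta_pos '[[-0.3,0,0],[0,0,1.7],[0,0,1.7],[0,0,1.7],[0,0,1.7],[0,0,0],[0,0,0],[0,0,0],[0,0,0],[0,0,0],[0,0,0],[0,0,0]]' --gripper '[1,1,1,1,1,1,0.4,0.4,0.4,0.4,0.4,0.4]'

```text
t: 20.82
position: [445.1, -325.3, 32.3]
tool_rot: [0.218, 0.976, 0.0, 0.0]
contact_force: [-0.3, 0.1, 1.7]
gripper_width: 45.7
grasp_force: 30.0
```

Call:
servo_tool --dr '[[0,0,0],[0,0,0]]' --delta_pos '[[0,0,0],[0,0,0]]' --gripper '[0.4,0.4]'

```text
t: 21.08
position: [445.1, -325.3, 32.2]
tool_rot: [0.218, 0.976, 0.0, 0.0]
contact_force: [0.5, 1.4, 2.9]
gripper_width: 45.5
grasp_force: 30.0
```

Call:
servo_tool --dr '[[0,0,0],[0,0,0],[0,0,0],[0,0,-10.2],[0,0,0],[0,0,0],[0,0,0],[0,0,0],[0,0,0],[0,0,0],[0,0,0],[0,0,0]]' --delta_pos '[[0,0,-2],[0,0,-4],[0,0,-4],[0,0,-4],[0.53,5.06,0],[0.53,5.06,0],[0.53,5.06,0],[0.53,5.06,0],[0.53,5.06,0],[0.53,5.06,0],[0.53,5.06,0],[0,0,0]]' --gripper '[0.4,0.4,0.4,0.4,0.4,0.4,0.4,0.4,0.4,0.4,0.4,0.4]'

```text
t: 22.58
position: [500.7, 29.1, 173.2]
tool_rot: [0.128, 0.992, 0.0, 0.0]
contact_force: [0.0, -0.2, -3.3]
gripper_width: 46.0
grasp_force: 30.0
```

Call:
servo_tool --dr '[[0,0,0],[0,0,0]]' --delta_pos '[[0,0,3],[0,0,0]]' --gripper '[0.4,0.4]'

```text
t: 22.82
position: [499.7, 25.9, 141.1]
tool_rot: [0.13, 0.991, -0.0, -0.001]
contact_force: [-0.7, -0.5, -2.7]
gripper_width: 46.1
grasp_force: 30.0
```

Run:
```python
from pk import *
f=wgrab('w12');s=f['s'];T=R.from_quat(s['tool_rot']).as_matrix();print(s['position'],np.degrees(np.arctan2(T[1,0],T[0,0])),s['grasp_force'])
Rm=R.from_euler('z',-14.9,degrees=True).as_matrix()
h=[wonz(f,*hole(f,wproj(f,Rm@[a,b,0]+[501,25.6,20]),10),20) for a,b in ((-55,-50),(-55,50))];print((Rm.T@(np.array(h)-[501,25.6,20]).T).T.round(1))
print('pocket in tool',(T.T@(np.array([501,25.6,20])-s['position'])).round(1))
cv2.imwrite('pics/c7.png',cv2.resize(f['frame'][100:340,190:450],None,fx=2.4,fy=2.4))
m,o=near(f,(312,240),70,(0,0,150),(180,45,255));
for n,z,k in (('boss',f['s']['position'][2]+17.8,BR),):
    m,o=near(f,(312,240),70,*k)
    for c,a in cents(m,60): print(n,a,(c+o).round(1),(T.T@(wonz(f,*(c+o),z)-s['position'])).round(1))
```

```text
[499.71278587  25.85471515 141.09906828] 165.00626057824937 29.998067021369934
[[-54.5 -49.8  -0. ]
 [-54.8  50.3   0. ]]
pocket in tool [ -1.6   0.2 121.1]
boss 84 [313.7 188.6] [ 50.6   0.1 -17.7]
boss 1308 [312.3 279.5] [  5.9  -0.5 -17.8]
```

View pics/c7.png

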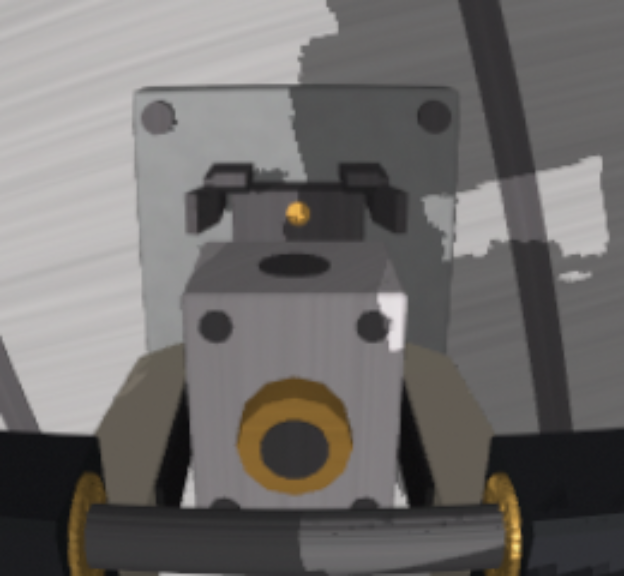

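The housing is held squarely with the boss up. The front top edge is at full-res row ≈222 and the boss bore ≈(313,287). Below it the spacer sits between the guides, with its brass spot at ≈(313,189).

Run:
```python
from m import *
f=load('w12');s=f['s'];T=R.from_quat(s['tool_rot']).as_matrix();z=s['position'][2]
for n,p,dz in (('bore',(312.9,287.1),17.8),('fl',(190+185/2.4,100+293/2.4),7.8),('fr',(190+405/2.4,100+293/2.4),7.8),('fb_l',(190+203/2.4,100+243/2.4),-32.2)):
    print(n,(T.T@(wonz(f,*p,z+dz)-s['position'])).round(1))
```

```text
bore [  1.5  -0.2 -17.8]
fl [ 31.7 -22.3  -7.7]
fr [31.6 21.9 -7.7]
fb_l [ 30.5 -23.3  32.3]
```

Call:
servo_tool --dr '[[0,0,0],[0,0,0],[0,0,0],[0,0,0],[0,0,0]]' --delta_pos '[[-0.3,0.06,0],[0,0,1.5],[0,0,1.5],[0,0,0],[0,0,0]]' --gripper '[0.4,0.4,0.4,0.4,0.4]'

```text
t: 23.5
position: [503.8, 26.2, 112.2]
tool_rot: [0.13, 0.991, -0.0, -0.0]
contact_force: [0.2, -0.1, -3.2]
gripper_width: 45.8
grasp_force: 30.0
```

Run:
```python
from pk import *
f=wgrab('w13');s=f['s'];T=R.from_quat(s['tool_rot']).as_matrix();print(s['position'],np.degrees(np.arctan2(T[1,0],T[0,0])))
Rm=R.from_euler('z',-14.9,degrees=True).as_matrix()
h=[wonz(f,*hole(f,wproj(f,Rm@[a,b,0]+[501,25.6,20]),12),20) for a,b in ((-55,-50),(-55,50))];c=np.mean(h,0)+Rm@[55,0,0];print('pocket est',c.round(1))
print('housing-pocket in tool',(T.T@(s['position']-c)+[1.3,-.3,0]).round(1))
```

```text
[503.78506648  26.23355478 112.20522437] 165.02615915769297
pocket est [501.2  25.7  20. ]
housing-pocket in tool [ -1.1   0.9 -92.2]
```

Call:
servo_tool --dr '[[0,0,0],[0,0,0],[0,0,0],[0,0,0],[0,0,0],[0,0,0],[0,0,0]]' --delta_pos '[[0.1,-0.06,0],[0,0,0.8],[0,0,0.8],[0,0,0.8],[0,0,0.7],[0,0,0],[0,0,0]]' --gripper '[0.4,0.4,0.4,0.4,0.4,0.4,0.4]'

```text
t: 24.42
position: [502.8, 25.9, 81.4]
tool_rot: [0.13, 0.991, 0.0, 0.0]
contact_force: [0.2, -0.1, -2.7]
gripper_width: 46.0
grasp_force: 30.0
```

No side force, so it is between the angles. Lowering the last 11 mm gently.

Call:
servo_tool --dr '[[0,0,0],[0,0,0],[0,0,0],[0,0,0],[0,0,0],[0,0,0]]' --delta_pos '[[0,0,0.3],[0,0,0.25],[0,0,0.25],[0,0,0.15],[0,0,0],[0,0,0]]' --gripper '[0.4,0.4,0.4,0.4,0.4,0.4]'

```text
t: 25.18
position: [502.7, 25.9, 71.7]
tool_rot: [0.13, 0.991, 0.0, 0.0]
contact_force: [-0.8, -0.8, -2.5]
gripper_width: 45.6
grasp_force: 30.0
```

Call:
servo_tool --dr '[[0,0,0],[0,0,0],[0,0,0]]' --delta_pos '[[0,0,0.1],[0,0,0],[0,0,0]]' --gripper '[0.4,0.4,0.4]'

```text
t: 25.55
position: [502.7, 25.9, 70.7]
tool_rot: [0.13, 0.991, 0.0, 0.0]
contact_force: [-0.7, 0.9, -2.7]
gripper_width: 46.0
grasp_force: 30.0
```

Call:
servo_tool --dr '[[0,0,0],[0,0,0],[0,0,0]]' --delta_pos '[[0,0,0.08],[0,0,0],[0,0,0]]' --gripper '[0.4,0.4,0.4]'

```text
t: 25.92
position: [502.8, 25.9, 70.2]
tool_rot: [0.13, 0.991, 0.0, 0.0]
contact_force: [-3.8, 0.2, 5.5]
gripper_width: 45.8
grasp_force: 30.0
```

Call:
servo_tool --dr '[[0,0,0],[0,0,0],[0,0,0],[0,0,0],[0,0,0],[0,0,0],[0,0,0],[0,0,0],[0,0,0],[0,0,0]]' --delta_pos '[[0,0,0],[0,0,0],[0,0,0],[0,0,0],[0,0,-2],[0,0,-5],[0,0,-6],[0,0,-6],[0,0,-1.5],[0,0,0]]' --gripper '[0.9,0.9,0.9,0.9,1,1,1,1,1,1]'

```text
t: 27.18
position: [502.7, 25.9, 276.0]
tool_rot: [0.13, 0.991, 0.0, 0.001]
contact_force: [-0.2, 0.4, -0.4]
gripper_width: 92.6
grasp_force: 0.0
```

Run:
```python
from pk import *
f=wgrab('w14');s=f['s'];T=R.from_quat(s['tool_rot']).as_matrix();print(s['position'])
Rm=R.from_euler('z',-14.9,degrees=True).as_matrix();c=np.array([501.1,25.8,20])
for dz in (68,):
  m,o=near(f,wproj(f,c+[0,0,dz-20+20]),40,*BR)
  for q,a in cents(m,40): print('boss',a,(q+o).round(1),[(Rm.T@(wonz(f,*(q+o),z)-c)).round(1) for z in (78,88)])
for v in (120,150,180): 
  r=quad(f,wproj(f,c+[0,0,58]),60,(0,0,v),(180,45,255),78);print(v,(Rm[:2,:2].T@(np.array(r[0])-c[:2])).round(1),np.round(r[1],1),round(r[2],1))
print('knob to go',(T.T@(np.array([640.2,99.1,202.5])-s['position'])/10).round(2))
k=wproj(f,(640,99,216));print(np.round(k))
```

```text
[502.74298826  25.88369904 276.0143594 ]
boss 247 [312.2 185.6] [array([ 0.9,  0.3, 58. ]), array([-1.5,  0.3, 68. ])]
120 [  1.7 -22.7] [103.2 143.8] 74.2
150 [  1.6 -50.7] [ 44.7 143.7] 73.3
180 [-1.1 -0.1] [44.  57.7] 74.9
knob to go [-11.37  10.62   7.38]
[427. 342.]
```

The housing sits at (−1.1,−0.1) mm, yaw −15.1°, with a top size consistent with z 78: seated. Back to the knob.

Call:
servo_tool --dr '[[0,0,0],[0,0,0],[0,0,0],[0,0,0],[0,0,0],[0,0,0],[0,0,0],[0,0,0],[0,0,0]]' --delta_pos '[[-3.79,3.54,0],[-3.79,3.54,0],[-3.79,3.54,0],[0,0,0],[0,0,2.5],[0,0,2.5],[0,0,2.3],[0,0,0],[0,0,0]]' --gripper '[1,1,1,1,1,1,1,1,1]'

```text
t: 28.35
position: [639.7, 98.9, 201.9]
tool_rot: [0.13, 0.991, -0.0, -0.0]
contact_force: [-0.6, 1.1, -0.3]
gripper_width: 92.9
grasp_force: 0.0
```

Call:
servo_tool --dr '[[0,0,0],[0,0,0],[0,0,0],[0,0,0],[0,0,0],[0,0,0],[0,0,0],[0,0,0],[0,0,0],[0,0,0]]' --delta_pos '[[0,0,0],[0,0,0],[0,0,0],[0,0,0],[0,0,0],[0,0,0],[0,0,0],[0,0,0],[0,0,0],[0,0,0]]' --gripper '[0.2,0.2,0.2,0.2,0.2,0.2,0.2,0.2,0.2,0.2]'

```text
t: 29.6
position: [639.9, 99.1, 201.9]
tool_rot: [0.13, 0.991, 0.0, 0.0]
contact_force: [0.6, 1.7, -0.8]
gripper_width: 23.2
grasp_force: 30.0
```

Run:
```python
import numpy as np
a,c=np.array([543.2,27.8]),np.array([640,99.1])
m=(a+c)/2;d=c-a;L=np.hypot(*d);n=np.array([d[1],-d[0]])/L
H=m+n*np.sqrt(110**2-L*L/4);print('H',H, np.hypot(*(np.array([581.1,78.2])-H)))
P=np.array([501.1,25.8]);px=H-P;print('pocket dist',np.hypot(*px),np.degrees(np.arctan2(px[1],px[0])))
ux=np.array([-np.cos(np.radians(-15)),-np.sin(np.radians(-15))]);uy=np.array([-ux[1],ux[0]])*-1
print(ux,uy)
g=lambda k:np.arctan2((k-H)@uy,(k-H)@ux)
print('theta',g(a),g(c),'target',g(P));t0,t1=g(c),g(P);N=12
th=np.linspace(t0,t1,N+1)
for i in range(N):
  q=110*(np.array([np.cos(th[i+1])-np.cos(th[i]),np.sin(th[i+1])-np.sin(th[i])]))/10;print([round(float(v),2) for v in q]+[0],end=',')
t=H+110*(np.cos(t1)*ux+np.sin(t1)*uy);print('\nfinal',t)
```

```text
H [646.23378784 -10.72322108] 110.22590243073894
pocket dist 149.6588188249614 -14.125298473454501
[-0.96592583  0.25881905] [0.25881905 0.96592583]
theta 0.095997079833844 1.2522957627014915 target -0.015266421610439533
[1.08, -0.42, 0],[1.03, -0.53, 0],[0.97, -0.64, 0],[0.9, -0.74, 0],[0.81, -0.83, 0],[0.72, -0.91, 0],[0.62, -0.98, 0],[0.52, -1.04, 0],[0.4, -1.09, 0],[0.29, -1.13, 0],[0.17, -1.15, 0],[0.04, -1.16, 0],
final [539.55970884  16.12153388]
```

Call:
servo_tool --dr '[[0,0,0],[0,0,0],[0,0,0],[0,0,0],[0,0,0],[0,0,0]]' --delta_pos '[[1.08,-0.42,0],[1.03,-0.53,0],[0.97,-0.64,0],[0.9,-0.74,0],[0.81,-0.83,0],[0.72,-0.91,0]]' --gripper '[0.2,0.2,0.2,0.2,0.2,0.2]'

```text
t: 30.35
position: [573.0, 80.6, 201.8]
tool_rot: [0.128, 0.992, 0.006, -0.004]
contact_force: [-34.1, 58.2, 10.1]
gripper_width: 21.4
grasp_force: 36.4
```

Call:
servo_tool --dr '[[0,0,0],[0,0,0],[0,0,0],[0,0,0],[0,0,0],[0,0,0],[0,0,0],[0,0,0]]' --delta_pos '[[0.62,-0.98,0],[0.52,-1.04,0],[0.4,-1.09,0],[0.29,-1.13,0],[0.17,-1.15,0],[0.04,-1.16,0],[0,0,0],[0,0,0]]' --gripper '[0.2,0.2,0.2,0.2,0.2,0.2,0.2,0.2]'

```text
t: 31.35
position: [537.0, 16.3, 201.2]
tool_rot: [0.13, 0.991, -0.0, -0.003]
contact_force: [-26.3, 3.3, 5.9]
gripper_width: 23.4
grasp_force: 30.0
```

Forces rose mid-swing because the knob slipped along the pads, and the final y is where intended. I release, rise and measure where the arm stands.

Call:
servo_tool --dr '[[0,0,0],[0,0,0],[0,0,0],[0,0,0],[0,0,0],[0,0,0],[0,0,0],[0,0,0]]' --delta_pos '[[0,0,0],[0,0,0],[0,0,0],[0,0,0],[0,0,-3],[0,0,-5],[0,0,-5],[0,0,0]]' --gripper '[1,1,1,1,1,1,1,1]'

```text
t: 32.35
position: [540.3, 16.0, 336.0]
tool_rot: [0.13, 0.991, 0.0, 0.003]
contact_force: [0.4, -0.2, 0.6]
gripper_width: 92.4
grasp_force: 0.0
```

Run:
```python
from pk import *
f=wgrab('w15');g=load('w1');s=f['s'];print(s['position'])
H=np.array([646.2,-10.7]);ux=np.array([-.9659,.2588]);uy=np.array([.2588,.9659])
def blue(f,p):
    m,o=near(f,p,40,(100,120,30),(130,255,255));c,a=max(cents(m,30),key=lambda t:t[1]);return c+o,a
for n,q,p in (('w1',g,(348,200)),('w15',f,wproj(f,(501,26,172)))):
    c,a=blue(q,p)
    for z in (165,):
        w=wonz(q,*c,z)[:2]-H;print(n,c.round(1),a,'r',np.hypot(*w).round(1),'theta',np.arctan2(w@uy,w@ux).round(3))
# knob: very dark blob
p=wproj(f,(540,16,205));m,o=near(f,p,40,(0,0,0),(180,255,45));
for c,a in cents(m,100): w=wonz(f,*(c+o),203)[:2]-H;print('knob',a,(c+o).round(1),np.hypot(*w).round(1),np.arctan2(w@uy,w@ux).round(3))
t=cams.grab_frame('scene');h=cv2.cvtColor(t['frame'],cv2.COLOR_BGR2HSV)
ct=cams.grab_frame('top');h=cv2.cvtColor(ct['frame'],cv2.COLOR_BGR2HSV)
for c,a in cents(cv2.inRange(h,(100,120,40),(125,255,255)),60): print('top',c.round(1),a,onz(ct,*c,165).round(1))
```

```text
[540.27892031  15.9841023  336.00869866]
w1 [347.5 200.2] 632 r 149.8 theta 0.082
w15 [311.2 154. ] 968 r 149.3 theta -0.019
knob 612 [312.  200.4] 110.6 -0.018
top [418.3  97.3] 1749 [ 812.8 -330.9  165. ]
top [295.3 207.5] 121 [501.1  24.5 165. ]
```

```bash
python3 -c "
from station import sign_off
print(sign_off())"
```

```text
the job is handed in; nothing more can be done
None
```

The job is handed in at about 32 s of the 72 s allowed. The spacer and housing are seated square in the pocket, each about 1 mm off centre, and the nozzle is back over the boss, about 3 mm off by camera. Wrist force reached about 68 N mid-swing on the way back, when the knob slipped in the fingers, and `sign_off` returned no verdict.

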